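Set up a crucible stack on the hearth plate

ROBOT

A 6-joint arm with a two-finger parallel gripper is mounted at the origin on the work surface. World frame = base frame: x ahead of the robot, y to its left, z up, the work surface at z = 0. Lengths are in m, angles in rad, forces in N, time in s.
With the tool pointing down it reaches from about 0.35 to 0.975 m from the base axis. Payload 4.9 kg.
Tool frame: the origin (TCP) lies on the centre line of the jaws, within the pads' length; the fingertips stand 8 mm ahead of it and the grasp point (between the pads) lies 11 mm behind it; z points along the fingers, y is the direction in which the jaws open and shut (so a half turn about z gives the same grasp; the last joint's range is limited). The gripper opens to 85 mm and grips with 20 to 120 N. Pads are 22 mm wide; open, the fingers measure 114 mm over their backs; the gripper's body (76 mm by 85 mm) begins 54 mm behind the grasp point. The pads swing forward as they close: fully open they stand 13 mm farther back than shut.
Start: joints at [1.049, 0.053, 1.613, -0, 1.476, -0.119], TCP at [0.245, 0.575, 0.239] pointing down, gripper open.
Joint ranges: [-3.01, 3.01], [-1.01, 2.22], [0.06, 2.58], [-1.02, 4.17], [0.09, 2.62], [-3.14, 3.14]. Speed limits (rad/s): [2.57, 2.57, 3.14, 3.14, 3.14, 3.14].

INTERFACE

Orientations are given as a rotation vector (axis times angle).
In Python, from station import get_obs, get_image, calibration, finish_job gives the robot as it stands. The module is installed in compiled form; this text tells all that it offers.
- The arm moves only by the shell command python3 -m jog 'ROWS' [FORCE]. ROWS is JSON, a list of rows, each a list of 7 numbers: the shift along the tool's x, y, z in cm, then the turn, a rotation vector about the tool's x, y, z in rad, then the closure in counts, from 0 (fully open) to 255 (shut). In form: [[dx, dy, dz, ax, ay, az, jaw], ...]. A call has 1 to 8 rows; each row is the pose to reach, as a shift and turn from the pose measured when the call began, along the tool's axes at that moment; what a row does not reach only later rows make up. A row lasts 1/12 s, in which the tool goes at most 41.7 mm and 7.16 degrees, less where a joint would pass 70% of its speed; a pose out of reach is approached as far as the arm can. A call with a gripper value outside its range is refused whole. The fingers move at their own pace and stop on an object; FORCE is the grip in N (left out, the last holds). Time passes only in rows, so rows that repeat a pose let the fingers close. It gives the time, the measured TCP pose, the force and the opening at its end, in the units of the state.
- get_obs(): the state, without advancing time (a new reading comes with each control period).
- get_image(name): name is "scene" or "top" or "wrist"; returns the picture (420x560x3 uint8, red, green, blue); there is no depth.
- calibration(name): a dict with "vfov" (degrees; the focal length in pixels is half the picture's height over the tangent of half this angle, whatever the lens; pixels are square), "cx", "cy" (the principal point, pixels), "R" (3x3) and "t" (3): a world point X has camera coordinates R X + t. Camera axes: x right, y down, z forward; pixel columns grow to the right and rows downward; lengths in m; the calibration is good to about 2 mm. A picture is of the moment at which its call begins: read the wrist's pose just before it. calibration takes no time and is no camera call; for the wrist camera it gives the pose at the moment of the call.
- finish_job(): hands the job in, once; it reports no verdict.
The state is a dict: "t": time; "q": joint angles; "dq": joint speeds; "effort": joint torques, N m; "tool_pos": TCP position; "tool_rot": TCP orientation; "contact_force": force on the tool from outside, world axes, zero at the start; "wrist_torque": the same for the moment, N m; "opening": finger opening in m.
Only numpy, scipy, OpenCV 4.12 (cv2) and the standard library are available. Lean on these libraries where they do the work, as an engineer would, in place of code of your own. Each camera call takes 0.05 s, during which the arm holds its last target. There are 200 camera calls.

TASK

Set up the cold crucible for firing, one piece at a time and from the bottom up: stand the solid pedestal in the middle of the round hearth plate, the shallow dish centred on the pedestal, the tall crucible upright inside the dish, and last the knobbed cover squarely on the crucible, its plug in the mouth. Lower each piece into place without letting it drop, for fired clay chips, and leave the short cup and the iron ingot mould where they are.

Things in the scene. Friction and masses are not known exactly. Their poses are not given: they have to be found in the camera images.
- hearth: Round dull red-brown fireclay hearth plate, 100 mm across, 15 mm thick, flat, fixed to the table. Origin: centre of its underside; its top is 15 mm above it; z up. It may lie in any of the places where the other things lie.
- pedestal: Loose solid cylinder of pale fired clay with flat ends, 56 mm across, 30 mm high, about 0.15 kg, upright on the table. Origin: centre of its underside; z up.
- dish: Loose shallow round dish of pale fired clay, 64 mm across outside, 24 mm high, upright side wall 4.5 mm thick (55 mm across inside); below 8 mm the outside tapers to a flat foot 48 mm across; inner floor 6 mm above the underside; about 0.09 kg. Stands mouth up. Origin: centre of its underside; z up.
- crucible: Loose tall narrow crucible of pale fired clay, the tallest thing among the loose pieces: 65 mm high, 42 mm across outside, wall 4 mm (mouth 34 mm across inside); below 25 mm the outside tapers to a flat foot 32 mm across; about 0.12 kg. Stands mouth up. It fits in the dish with about 6 mm of play all round, and its foot then stands on the dish's floor. Origin: centre of its underside; z up.
- cover: Loose round crucible cover of pale fired clay, 35 mm high in all, lying knob up: underneath a plug 24 mm across tapering to 18 mm and 5 mm deep, then a disc 48 mm across and 6 mm thick (5 to 11 mm above the origin), then an upright round knob 16 mm across and 24 mm high (11 to 35 mm above the origin); about 0.05 kg. Origin: centre of the plug's lower face; z up. Seated, the disc rests on the crucible's rim and the origin is 60 mm above the crucible's origin.
- cup: Bystander: short wide spare cup of pale fired clay, 52 mm across, 38 mm high, mouth up, loose. Not used; stays where it is. Origin: centre of its underside.
- mould: Bystander: dark iron ingot mould, an oblong trough 100 x 50 x 28 mm (long side along its x), loose, 0.55 kg. Not used; stays where it is. Origin: centre of its underside.
Mind the look-alikes: they are no part of the job. What is shaped like the dish but purple is not meant. What is shaped like the cover but pink is not meant.

How it is judged:
On the way, in this order (a step that is already met when the one before it is completed fails the run):
1. the pedestal stands on the hearth plate, released (z of pedestal in the frame of hearth between 0.011 and 0.019 m and horizontal distance between pedestal and hearth below 0.012 m and angle between pedestal's own z axis and vertical below 0.1 rad and contact force between the fingers and pedestal below 0.05 N and linear speed of pedestal below 0.03 m/s), for 0.2 s.
2. the dish stands on the pedestal, released (z of dish in the frame of pedestal between 0.026 and 0.034 m and horizontal distance between dish and pedestal below 0.01 m and angle between dish's own z axis and vertical below 0.1 rad and contact force between the fingers and dish below 0.05 N and linear speed of dish below 0.03 m/s), for 0.2 s.
3. the tall crucible stands in the dish, released (z of crucible in the frame of dish between 0.002 and 0.01 m and horizontal distance between crucible and dish below 0.01 m and angle between crucible's own z axis and vertical below 0.1 rad and contact force between the fingers and crucible below 0.05 N and linear speed of crucible below 0.03 m/s), for 0.2 s.
4. the cover is seated on the crucible, released (z of cover in the frame of crucible between 0.056 and 0.064 m and horizontal distance between cover and crucible below 0.008 m and angle between cover's own z axis and vertical below 0.1 rad and contact force between the fingers and cover below 0.05 N and linear speed of cover below 0.03 m/s), for 0.2 s.
At the end, for the whole second after the job is handed in: On the hearth: pedestal within 12 mm of centre; on it the dish within 10 mm; in that the tall crucible within 10 mm; on it the cover within 8 mm. Heights within 4 mm, tilts under 0.1 rad, all released, at rest. Spare cup and ingot mould upright within 30 mm of their start (all of step 1 and all of step 2 and all of step 3 and all of step 4 and distance of each of cup, mould from where it was at the start of the episode below 0.03 m and angle between each of cup, mould's own z axis and vertical below 0.2 rad); the robot touches nothing.
It fails at once if the spare cup or the ingot mould is pushed more than 30 mm or tipped (not (distance of each of cup, mould from where it was at the start of the episode below 0.03 m and angle between each of cup, mould's own z axis and vertical below 0.2 rad)).
It fails at once if the pedestal is dropped (falls faster than 0.6 m/s, about 18 mm, out of the fingers) (contact force between the fingers and pedestal below 0.05 N and linear speed of pedestal above 0.6 m/s).
It fails at once if the dish is dropped (falls faster than 0.6 m/s, about 18 mm, out of the fingers) (contact force between the fingers and dish below 0.05 N and linear speed of dish above 0.6 m/s).
It fails at once if the crucible is dropped (falls faster than 0.6 m/s, about 18 mm, out of the fingers) (contact force between the fingers and crucible below 0.05 N and linear speed of crucible above 0.6 m/s).
It fails at once if the cover is dropped (falls faster than 0.6 m/s, about 18 mm, out of the fingers) (contact force between the fingers and cover below 0.05 N and linear speed of cover above 0.6 m/s).
It also fails if it takes over 122 s, if anything falls off the work surface, if the arm or the gripper's body presses on something with over 40 N, if the wrist force passes 120 N, or if a joint passes its speed limit or range.

## Working session

There is one attempt and no reset: what is moved stays moved. The work goes in short steps, Python scripts to look and compute and a shell command to move; the robot and the scene stay as the last step left them, time stands still between calls to the robot, and variables do not carry over. Pictures are saved under pics/ and viewed, about 12 in all and at most 16, crops included, and the job is handed in when it is done.

```bash
mkdir -p pics; python3 - <<'E'
from station import *
import cv2
print(get_obs())
for n in("scene","top"):
    cv2.imwrite(f"pics/{n}0.png",get_image(n)[:,:,::-1]); c=calibration(n);print(n,c)
E
```

```text
{'t': 0.0, 'q': array([ 1.04903634e+00,  5.33945757e-02,  1.61432303e+00, -1.82361633e-05,
        1.47599388e+00, -1.19046808e-01]), 'dq': array([1.03083368e-03, 9.24191092e-04, 2.78488611e-04, 4.58808941e-05,
       2.23227249e-03, 1.81394784e-03]), 'effort': array([-1.25024893e-03, -3.93687129e+01, -3.70172381e+01, -1.11821232e-04,
        7.29892374e-03, -1.10685187e-05]), 'tool_pos': array([0.24466838, 0.5744479 , 0.23802228]), 'tool_rot': array([-0.62818141, -3.07748245,  0.0031672 ]), 'contact_force': array([ 0.64294272,  0.1417335 , -0.0630292 ]), 'wrist_torque': array([-0.04033139,  0.01455527, -0.00339322]), 'opening': 0.08574630341452819}
scene {'vfov': 56.35821215176939, 'cx': 281.43948423858853, 'cy': 207.02450727933575, 'R': array([[-5.49676949e-01,  8.35377289e-01,  1.92496031e-04],
       [ 4.81046821e-01,  3.16716429e-01, -8.17486795e-01],
       [-6.82970869e-01, -4.49261047e-01, -5.75947310e-01]]), 't': array([ 0.25788091, -0.19569821,  1.1324839 ])}
top {'vfov': 50.91041380176132, 'cx': 272.4453560933326, 'cy': 214.7663448232404, 'R': array([[-0.01370792, -0.99942176,  0.03111649],
       [-0.98871499,  0.00890509, -0.14954386],
       [ 0.1491803 , -0.03281528, -0.98826535]]), 't': array([-0.00813386,  0.48005482,  0.9711864 ])}
```

View pics/top0.png

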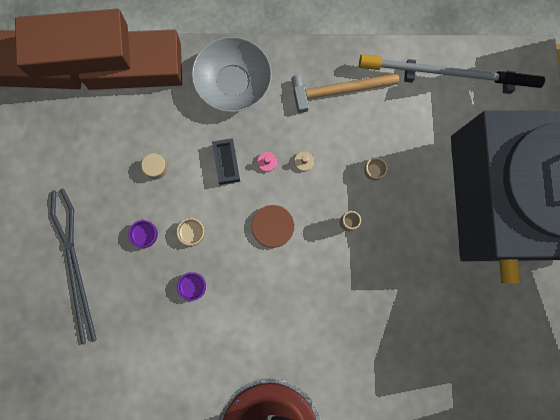

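View pics/scene0.png

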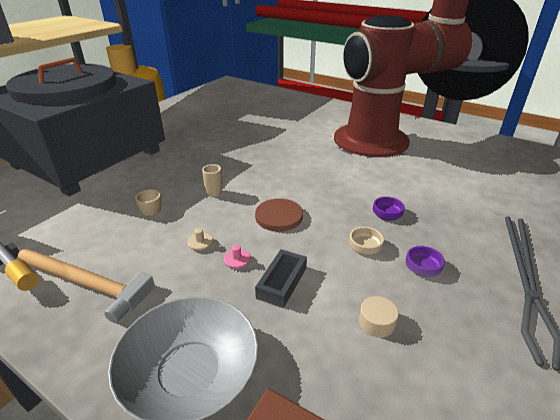

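Top view candidates. Dish: pale at (190,232), against purple at (143,234) and (191,287). Cover: pale at (304,161), against pink at (267,161). Crucible: the taller narrow vessel at (351,220), against the cup at (376,168). The pedestal is at (153,165) and the hearth at (272,226). Next I'll check these in enlarged crops.

```bash
python3 - <<'E'
import cv2
a=cv2.imread("pics/top0.png")[130:310,120:400]
cv2.imwrite("pics/top0c.png",cv2.resize(a,None,fx=2.85,fy=2.85,interpolation=cv2.INTER_CUBIC))
E
cat > h.py <<'E'
import numpy as np
from station import *
def ray(n,u,v,z,c=None):
    c=c or calibration(n); f=210/np.tan(np.radians(c["vfov"]/2))
    d=c["R"].T@np.array([(u-c["cx"])/f,(v-c["cy"])/f,1]); o=-c["R"].T@c["t"]
    return (o+d*(z-o[2])/d[2])[:2]
def proj(n,X,c=None):
    c=c or calibration(n); f=210/np.tan(np.radians(c["vfov"]/2))
    p=c["R"]@np.array(X)+c["t"]; return np.array([c["cx"]+f*p[0]/p[2],c["cy"]+f*p[1]/p[2]])
E
```

```text
(no output)
```

View pics/top0c.png

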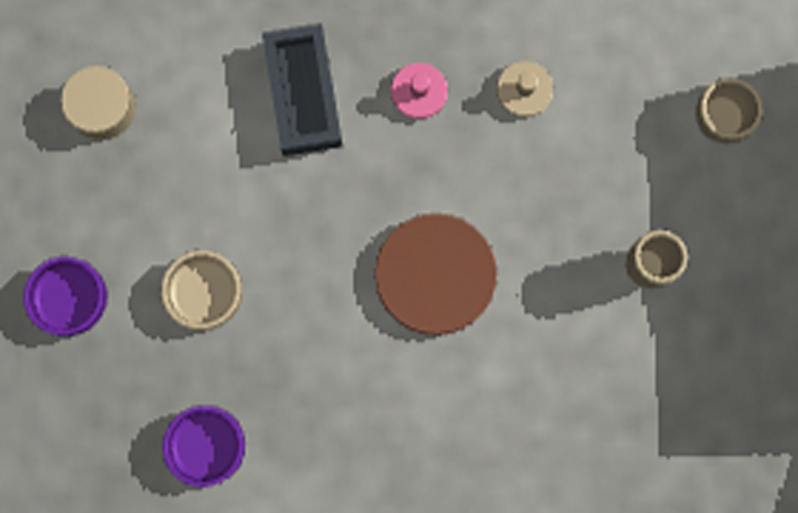

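```bash
python3 - <<'E'
from h import *
o=dict(ped=(96,100,.03,379,309),dish=(202,290,.024,366,237),hearth=(436,273,.015,279,213),cruc=(661,257,.065,212,169),cover=(525,90,.011,200,241),knob=(527,81,.035,199,231),cup=(731,108,.038,148,195),mould=(302,88,.028,283,267),purp1=(66,296,.024,425,257),purp2=(204,446,.024,389,206),pink=(419,91,.011,237,258))
for k,(u,v,z,a,b) in o.items():
    # crop pixel centre mapping for cv2.resize
    print(k,ray("top",120+(u+.5)/2.85-.5,130+(v+.5)/2.85-.5,z).round(4),ray("scene",a,b,z).round(4))
c=calibration("wrist");print(c)
from scipy.spatial.transform import Rotation as R
ob=get_obs();M=R.from_rotvec(ob["tool_rot"]).as_matrix();print(M)
print("cam in tool",M.T@(-c["R"].T@c["t"]-ob["tool_pos"]));print((c["R"]@M).round(3))
E
```

```text
ped [0.6006 0.2607] [0.6022 0.2622]
dish [0.445  0.1738] [0.4485 0.1758]
hearth [ 0.458  -0.0144] [ 0.4642 -0.0093]
cruc [ 0.4626 -0.1888] [ 0.4655 -0.1848]
cover [ 0.6124 -0.0914] [ 0.6172 -0.0876]
knob [ 0.6134 -0.0906] [ 0.6164 -0.087 ]
cup [ 0.5889 -0.2573] [ 0.5884 -0.2575]
mould [0.6103 0.0939] [0.6044 0.0921]
purp1 [0.4412 0.2817] [0.4428 0.2845]
purp2 [0.3214 0.1705] [0.3279 0.1751]
pink [ 0.612  -0.0025] [0.6157 0.0007]
{'vfov': 64.77106678162536, 'cx': 285.3969563678795, 'cy': 213.47796550347692, 'R': array([[ 0.39245252,  0.91977027, -0.00191615],
       [ 0.88299346, -0.37617554,  0.28073923],
       [ 0.25749479, -0.11186876, -0.95978217]]), 't': array([-0.62406747, -0.03647488,  0.37772062])}
[[-9.19960940e-01  3.92008913e-01 -9.38379430e-04]
 [ 3.92009972e-01  9.19959525e-01 -1.62934522e-03]
 [ 2.24553248e-04 -1.86678805e-03 -9.99998232e-01]]
cam in tool [ 7.07021178e-02  1.23309692e-04 -1.33360992e-01]
[[-0.     1.     0.   ]
 [-0.96  -0.    -0.281]
 [-0.281 -0.     0.96 ]]
```

Positions from the two views agree within about 5 mm, and the crop confirms which things are meant. First move: square up the yaw and head for a point above the pedestal.

```bash
python3 -m jog '[[-4,-1.3,0.5,0,0,-0.1,0],[-8,-2.6,1.5,0,0,-0.2,0],[-12,-4,2.5,0,0,-0.3,0],[-16,-5.3,3.5,0,0,-0.4,0],[-20,-6.6,4.5,0,0,-0.403,0],[-24,-8,5.5,0,0,-0.403,0],[-28,-9.3,6.5,0,0,-0.403,0],[-32,-10.6,7.5,0,0,-0.403,0]]' 40; cat >> h.py <<'E'
from scipy.spatial.transform import Rotation as Ro
import cv2
def to(x,y,z):
    """tool-axis shift (cm) to a world TCP target, and turn to yaw-aligned"""
    o=get_obs(); M=Ro.from_rotvec(o["tool_rot"]).as_matrix()
    G=np.array([[-1,0,0],[0,1,0],[0,0,-1.]])
    print("t %.2f"%o["t"],"pos",o["tool_pos"].round(4),"open %.4f"%o["opening"],"F",o["contact_force"].round(1))
    print("shift cm",(100*M.T@(np.array([x,y,z])-o["tool_pos"])).round(2),"turn",Ro.from_matrix(M.T@G).as_rotvec().round(3))
def snap(name,cam="wrist"):
    c=calibration(cam); im=get_image(cam); cv2.imwrite(f"pics/{name}.png",im[:,:,::-1]); np.save(f"pics/{name}.npy",c,allow_pickle=True); return im
def load(name): return np.load(f"pics/{name}.npy",allow_pickle=True).item()
E
python3 -c "
from h import *
to(.601,.261,.13)"
```

```text
t: 0.77
tool_pos: [0.4892, 0.3577, 0.1653]
tool_rot: [0.0, -3.14, 0.003]
contact_force: [0.6, 1.0, 0.1]
opening: 0.0854
t 0.77 pos [0.4892 0.3577 0.1653] open 0.0854 F [0.6 1.  0.1]
shift cm [-11.18  -9.67   3.53] turn [-0.002 -0.002  0.   ]
```

```bash
python3 -m jog '[[-3,-2.5,1,0,0,0,0],[-6,-5,2,0,0,0,0],[-9,-7.5,3,0,0,0,0],[-11.2,-9.7,3.5,0,0,0,0],[-11.2,-9.7,3.5,0,0,0,0],[-11.2,-9.7,3.5,0,0,0,0]]'
python3 -c "
from h import *
to(.601,.261,.012);snap('w1');c=load('w1')
for z in(0,.03):print(proj('wrist',[.601,.261,z],c))"
```

```text
t: 1.27
tool_pos: [0.6015, 0.2591, 0.129]
tool_rot: [-0.004, -3.138, 0.004]
contact_force: [-0.3, 0.3, 0.7]
opening: 0.0852
t 1.27 pos [0.6015 0.2591 0.129 ] open 0.0852 F [-0.3  0.3  0.7]
shift cm [ 0.    0.21 11.7 ] turn [-0.002 -0.004 -0.003]
[288.28239741 206.3689576 ]
[288.5446379  216.86958842]
```

View pics/w1.png

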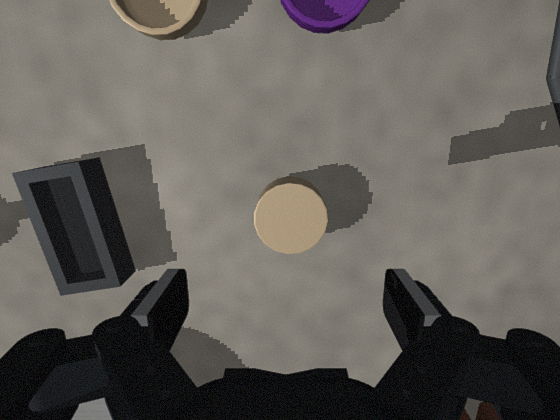

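Wrist view: pedestal top centred at (291,217), predicted (288.5,217), so it lies at about (0.601, 0.263). Descend and grip.

```bash
python3 -m jog '[[0,0.4,3.5,0,0,0,0],[0,0.4,7,0,0,0,0],[0,0.4,9.5,0,0,0,0],[0,0.4,11,0,0,0,0],[0,0.4,11.6,0,0,0,0],[0,0.4,11.6,0,0,0,0],[0,0.4,11.6,0,0,0,60],[0,0.4,11.6,0,0,0,110]]' 40
python3 -m jog '[[0,0,0,0,0,0,140],[0,0,0,0,0,0,160],[0,0,0,0,0,0,160],[0,0,0,0,0,0,160],[0,0,0,0,0,0,160],[0,0,0,0,0,0,160]]' 40
```

```text
t: 1.98
tool_pos: [0.6021, 0.2649, 0.0162]
tool_rot: [0.001, 3.141, -0.001]
contact_force: [-0.4, 0.0, 0.7]
opening: 0.0639
t: 2.48
tool_pos: [0.6031, 0.2652, 0.0176]
tool_rot: [0.001, 3.139, 0.0]
contact_force: [0.4, 0.3, 6.0]
opening: 0.0547
```

```bash
python3 -m jog '[[0,0,-2,0,0,0,160],[0,0,-5,0,0,0,160],[1,-3,-8,0,0,0,160],[2,-7,-9,0,0,0,160],[3,-11,-9,0,0,0,160],[4,-15,-9,0,0,0,160],[5,-19,-9,0,0,0,160],[6,-23,-9,0,0,0,160]]'
python3 -m jog '[[1,-2,-2,0,0,0,160],[2,-4.7,-2,0,0,0,160],[2,-4.7,-2,0,0,0,160],[2,-4.7,-2,0,0,0,160]]'
python3 -c "
from h import *
to(.461,-.012,.034);snap('w2');c=load('w2')
print(proj('wrist',[.461,-.012,.015],c))"
```

```text
t: 3.15
tool_pos: [0.5413, 0.0343, 0.1065]
tool_rot: [0.0, 3.14, 0.0]
contact_force: [0.8, -0.1, -2.4]
opening: 0.0541
t: 3.48
tool_pos: [0.5204, -0.0137, 0.1258]
tool_rot: [0.005, 3.141, 0.001]
contact_force: [-0.2, -0.3, -1.7]
opening: 0.055
t 3.48 pos [ 0.5204 -0.0137  0.1258] open 0.0550 F [-0.2 -0.3 -1.7]
shift cm [5.94 0.15 9.18] turn [ 0.001  0.001 -0.003]
[287.68646391 132.89797738]
```

View pics/w2.png

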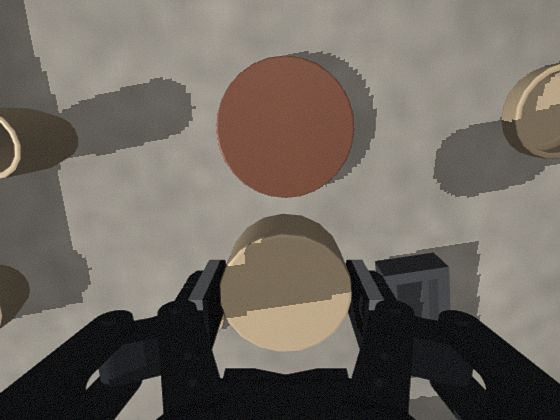

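Held pedestal is upright, top centre at (286,286); hearth ellipse centred at (285.5,126.5).

```bash
python3 -c "
from h import *
c=load('w2')
print(ray('',285.5,126.5,.015,c),ray('',286,284,.138,c))"
```

```text
[ 0.45655436 -0.0135535 ] [ 0.51502624 -0.01368684]
```

```bash
python3 -m jog '[[3,0,2,0,0,0,160],[6,0,4,0,0,0,160],[6,0,7,0,0,0,160],[6,0,8.5,0,0,0,160],[6,0,8.8,0,0,0,160],[6,0,8.9,0,0,0,160],[6,0,8.9,0,0,0,160],[6,0,8.9,0,0,0,160]]'
python3 -c "
from h import *
to(.460,-.013,.033)"
```

```text
t: 4.2
tool_pos: [0.4622, -0.0125, 0.0381]
tool_rot: [0.001, 3.139, 0.001]
contact_force: [0.7, -0.2, -1.7]
opening: 0.0546
t 4.20 pos [ 0.4622 -0.0125  0.0381] open 0.0546 F [ 0.7 -0.2 -1.7]
shift cm [ 0.22 -0.05  0.5 ] turn [ 0.     0.003 -0.001]
```

```bash
python3 -m jog '[[0.2,0,0.2,0,0,0,160],[0.2,0,0.3,0,0,0,160],[0.2,0,0.4,0,0,0,160],[0.2,0,0.45,0,0,0,160],[0.2,0,0.5,0,0,0,160],[0.2,0,0.55,0,0,0,160],[0.2,0,0.55,0,0,0,160]]'
```

```text
t: 4.78
tool_pos: [0.4603, -0.0126, 0.0326]
tool_rot: [0.001, 3.139, 0.001]
contact_force: [-0.1, 0.5, -1.3]
opening: 0.0543
```

```bash
python3 -m jog '[[0,0,0.05,0,0,0,160],[0,0,0.1,0,0,0,160],[0,0,0.15,0,0,0,160],[0,0,0.15,0,0,0,160]]'
```

```text
t: 5.12
tool_pos: [0.4606, -0.0126, 0.0325]
tool_rot: [0.001, 3.14, 0.001]
contact_force: [-4.5, 1.9, 9.1]
opening: 0.0543
```

Contact at TCP z 0.0325. Release, retreat upward and look.

```bash
python3 -m jog '[[0,0,-0.1,0,0,0,140],[0,0,-0.1,0,0,0,100],[0,0,-0.1,0,0,0,50],[0,0,-0.2,0,0,0,0],[0,0,-0.2,0,0,0,0],[0,0,-1,0,0,0,0],[0,0,-4,0,0,0,0],[0,0,-8,0,0,0,0]]'
python3 -m jog '[[-2,2,-2,0,0,0,0],[-4,5,-2,0,0,0,0],[-6,9,-2,0,0,0,0],[-6,12,-2,0,0,0,0],[-6,12,-2,0,0,0,0]]'
python3 -c "
from h import *
to(.447,.175,.012);snap('w3')
c=load('w3');print(proj('',[.458,-.013,.045],c),proj('',[.447,.175,.024],c))"
```

```text
t: 5.78
tool_pos: [0.4574, -0.0121, 0.1103]
tool_rot: [-0.001, -3.136, -0.003]
contact_force: [0.2, -0.2, -0.8]
opening: 0.0854
t: 6.2
tool_pos: [0.5185, 0.1123, 0.1313]
tool_rot: [0.006, -3.137, -0.007]
contact_force: [0.1, 0.0, -0.4]
opening: 0.0856
t 6.20 pos [0.5185 0.1123 0.1313] open 0.0856 F [ 0.1  0.  -0.4]
shift cm [ 7.07  6.25 11.99] turn [ 0.004 -0.004  0.004]
[ 91.21007472 132.95614021] [375.11061568 116.3943549 ]
```

View pics/w3.png

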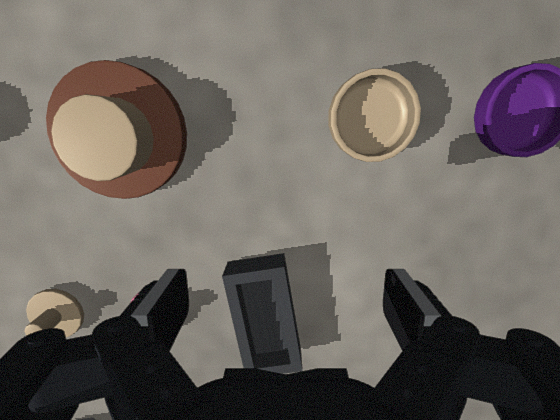

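Pedestal stands on the hearth, top centre (95,137.5), hearth centre (116.5,129.5). The dish rim is at (376,114.5).

```bash
python3 -c "
from h import *
c=load('w3')
print('ped',ray('',95,137.5,.045,c),'hearth',ray('',116.5,129.5,.015,c),'dish',ray('',376,114.5,.024,c))"
```

```text
ped [ 0.46085313 -0.01100689] hearth [ 0.45679489 -0.01110593] dish [0.44572863 0.17552214]
```

```bash
python3 -m jog '[[3,2.5,2,0,0,0,0],[6,5,4,0,0,0,0],[7.25,6.3,5,0,0,0,0],[7.25,6.3,6,0,0,0,0],[7.25,6.3,8,0,0,0,0],[7.25,6.3,10,0,0,0,0],[7.25,6.3,11,0,0,0,0],[7.25,6.3,11.5,0,0,0,0]]'
python3 -m jog '[[0,0,0.2,0,0,0,0],[0,0,0.2,0,0,0,60],[0,0,0.2,0,0,0,100],[0,0,0.2,0,0,0,120],[0,0,0.2,0,0,0,120],[0,0,0.2,0,0,0,120],[0,0,0.2,0,0,0,120]]' 25
```

```text
t: 6.92
tool_pos: [0.4439, 0.1721, 0.0149]
tool_rot: [0.004, -3.134, -0.002]
contact_force: [-0.4, -0.3, 0.9]
opening: 0.0851
t: 7.5
tool_pos: [0.4451, 0.1722, 0.0142]
tool_rot: [0.004, -3.136, -0.002]
contact_force: [1.1, -1.3, 6.0]
opening: 0.0632
```

```bash
python3 -m jog '[[0,0,-1,0,0,0,120],[0,0,-3,0,0,0,120],[-1,0,-6,0,0,0,120],[-3,-3,-9,0,0,0,120],[-5,-7,-11,0,0,0,120],[-7,-11,-12,0,0,0,120],[-7.5,-15,-12,0,0,0,120],[-7.5,-18.4,-12,0,0,0,120]]'
python3 -m jog '[[0,0,0,0,0,0,120],[0,0,0,0,0,0,120]]'
python3 -c "
from h import *
to(.459,-.012,.061);snap('w4');c=load('w4')
print(proj('',[.4595,-.012,.045],c))"
```

```text
t: 8.17
tool_pos: [0.5227, -0.0075, 0.1359]
tool_rot: [0.006, -3.141, -0.002]
contact_force: [0.0, 0.2, -0.7]
opening: 0.063
t: 8.33
tool_pos: [0.523, -0.0094, 0.1367]
tool_rot: [-0.001, -3.141, -0.002]
contact_force: [0.2, -0.0, 0.7]
opening: 0.0628
t 8.33 pos [ 0.523  -0.0094  0.1367] open 0.0628 F [ 0.2 -0.   0.7]
shift cm [ 6.39 -0.28  7.57] turn [ 0.001 -0.    -0.   ]
[281.44107015 128.07302947]
```

View pics/w4.png

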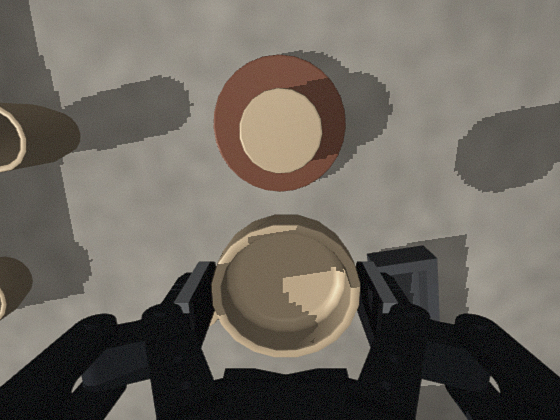

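Dish held level, rim centre about (286,290). Pedestal top centre is at (280.5,130).

```bash
python3 -c "
from h import *
c=load('w4')
print(ray('',280.5,130,.045,c),ray('',286,290,.1465,c))"
```

```text
[ 0.46073091 -0.01262599] [ 0.5216782  -0.00936424]
```

```bash
python3 -m jog '[[3,-0.3,1,0,0,0,120],[6.15,-0.3,2,0,0,0,120],[6.15,-0.3,4,0,0,0,120],[6.15,-0.3,6,0,0,0,120],[6.15,-0.3,6.8,0,0,0,120],[6.15,-0.3,7.2,0,0,0,120],[6.15,-0.3,7.3,0,0,0,120],[6.15,-0.3,7.3,0,0,0,120]]'
python3 -m jog '[[0,0,0.1,0,0,0,120],[0,0,0.2,0,0,0,120],[0,0,0.3,0,0,0,120],[0,0,0.4,0,0,0,120],[0,0,0.4,0,0,0,120]]'
```

```text
t: 9.05
tool_pos: [0.4615, -0.0104, 0.0637]
tool_rot: [0.004, -3.141, -0.003]
contact_force: [-0.6, -0.0, -1.5]
opening: 0.0631
t: 9.47
tool_pos: [0.4615, -0.0104, 0.0597]
tool_rot: [0.004, -3.141, -0.003]
contact_force: [0.3, -0.2, -0.3]
opening: 0.0632
```

```bash
python3 -m jog '[[0,-0.15,0,0,0,0,120],[0,-0.15,0.05,0,0,0,120],[0,-0.15,0.1,0,0,0,120],[0,-0.15,0.12,0,0,0,120]]'
```

```text
t: 9.8
tool_pos: [0.4617, -0.0121, 0.0592]
tool_rot: [0.004, -3.141, -0.002]
contact_force: [-2.2, -0.2, 5.4]
opening: 0.0628
```

```bash
python3 -m jog '[[0,0,-0.05,0,0,0,100],[0,0,-0.05,0,0,0,70],[0,0,-0.05,0,0,0,30],[0,0,-0.1,0,0,0,0],[0,0,-0.1,0,0,0,0],[0,0,-1,0,0,0,0],[0,0,-4,0,0,0,0],[-1,0,-8,0,0,0,0]]'
python3 -m jog '[[-3,-3,0,0,0,0,0],[-5,-6,0,0,0,0,0],[-5,-9,0,0,0,0,0],[-5,-11,0,0,0,0,0],[-5,-11,0,0,0,0,0]]'
python3 -c "
from h import *
to(.464,-.187,.042);snap('w5')
c=load('w5');print(proj('',[.4605,-.0125,.069],c),proj('',[.464,-.187,.065],c))"
```

```text
t: 10.47
tool_pos: [0.4679, -0.0116, 0.1364]
tool_rot: [0.004, -3.132, -0.005]
contact_force: [1.0, 0.3, -0.5]
opening: 0.0856
t: 10.88
tool_pos: [0.5187, -0.1247, 0.1366]
tool_rot: [-0.002, -3.133, -0.002]
contact_force: [-0.7, -0.1, -0.8]
opening: 0.0854
t 10.88 pos [ 0.5187 -0.1247  0.1366] open 0.0854 F [-0.7 -0.1 -0.8]
shift cm [ 5.38 -6.25  9.5 ] turn [ 0.002 -0.009 -0.001]
[473.7715105  139.10886571] [183.20689596 145.10417994]
```

View pics/w5.png

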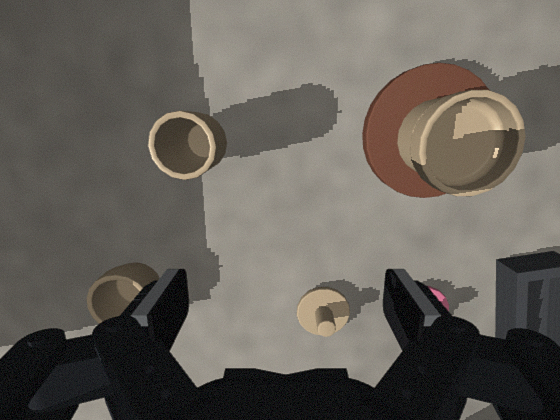

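Dish sits level on the pedestal, rim centre (470.5,142.5) against (474,139) predicted. The crucible rim is at (182,145) as predicted. Go and grip it.

```bash
python3 -c "
from h import *
c=load('w5');print('dish',ray('',470.5,142.5,.069,c),'cruc',ray('',182,145,.065,c))"
python3 -m jog '[[2.5,-3,0,0,-0.005,0,0],[5,-6,0,0,-0.009,0,0],[5.4,-6.3,1,0,-0.009,0,0],[5.4,-6.3,3,0,-0.009,0,0],[5.4,-6.3,6,0,-0.009,0,0],[5.4,-6.3,8,0,-0.009,0,0],[5.4,-6.3,9.3,0,-0.009,0,0],[5.4,-6.3,9.4,0,-0.009,0,0]]'
python3 -m jog '[[0,0,0,0,0,0,60],[0,0,0,0,0,0,100],[0,0,0,0,0,0,150],[0,0,0,0,0,0,180],[0,0,0,0,0,0,180],[0,0,0,0,0,0,180],[0,0,0,0,0,0,180]]' 30
```

```text
dish [ 0.46247659 -0.01415224] cruc [ 0.46393642 -0.18772981]
t: 11.6
tool_pos: [0.4612, -0.183, 0.0392]
tool_rot: [0.001, -3.136, -0.011]
contact_force: [0.1, 1.0, -0.1]
opening: 0.0853
t: 12.18
tool_pos: [0.4624, -0.1835, 0.0409]
tool_rot: [0.001, -3.138, -0.009]
contact_force: [0.3, 0.6, 5.3]
opening: 0.0404
```

```bash
python3 -m jog '[[0,0,-1,0,0,0,180],[0,0,-3,0,0,0,180],[0,0,-6,0,0,0,180],[-2,2,-9,0,0,0,180],[-4,6,-12,0,0,0,180],[-6,10,-13,0,0,0,180],[-7,14,-13,0,0,0,180],[-7,17,-13,0,0,0,180]]'
python3 -m jog '[[0,0,0,0,0,0,180],[0,0,0,0,0,0,180]]'
python3 -c "
from h import *
to(.461,-.0135,.094);snap('w6');c=load('w6')
print(proj('',[.461,-.0135,.069],c))"
```

```text
t: 12.85
tool_pos: [0.5345, -0.0154, 0.1743]
tool_rot: [0.001, 3.141, 0.008]
contact_force: [1.3, -0.8, -1.0]
opening: 0.0403
t: 13.02
tool_pos: [0.5346, -0.0135, 0.1749]
tool_rot: [-0.005, 3.14, 0.008]
contact_force: [-0.6, -1.8, -0.5]
opening: 0.0405
t 13.02 pos [ 0.5346 -0.0135  0.1749] open 0.0405 F [-0.6 -1.8 -0.5]
shift cm [ 7.37 -0.01  8.08] turn [0.005 0.001 0.003]
[285.32121452 111.93090681]
```

View pics/w6.png

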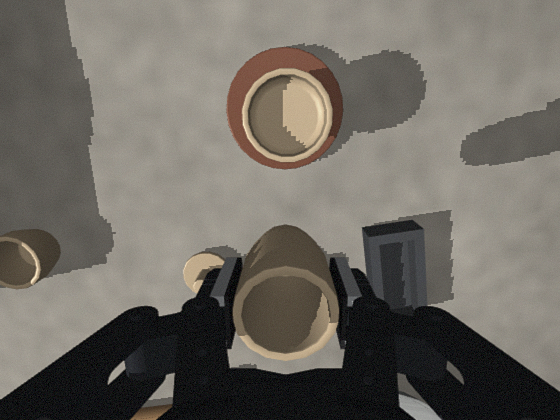

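Crucible held upright: rim centre (287,314), body above in the picture is its lower part. Dish rim centre is at (286.5,115).

```bash
python3 -c "
from h import *
c=load('w6')
print(ray('',286.5,115,.069,c),ray('',287,313.5,.199,c))"
```

```text
[ 0.46302944 -0.01267835] [ 0.53518041 -0.01332149]
```

```bash
python3 -m jog '[[3.5,0,0,0.005,0,0,180],[7.2,0,0.5,0.005,0,0,180],[7.2,0.05,2,0.005,0,0,180],[7.2,0.05,4,0.005,0,0,180],[7.2,0.05,4.5,0.005,0,0,180],[7.2,0.05,4.5,0.005,0,0,180]]'
python3 -c "
from h import *
to(.463,-.0125,.094)"
```

```text
t: 13.57
tool_pos: [0.4605, -0.0152, 0.1273]
tool_rot: [-0.002, -3.138, -0.0]
contact_force: [0.4, -0.1, -1.5]
opening: 0.0402
t 13.57 pos [ 0.4605 -0.0152  0.1273] open 0.0402 F [ 0.4 -0.1 -1.5]
shift cm [-0.26  0.27  3.33] turn [ 0.    -0.004 -0.001]
```

```bash
python3 -m jog '[[-0.2,0.25,0.3,0,0,0,180],[-0.2,0.25,0.8,0,0,0,180],[-0.2,0.25,1.4,0,0,0,180],[-0.2,0.25,2,0,0,0,180],[-0.2,0.25,2.5,0,0,0,180],[-0.2,0.25,2.9,0,0,0,180],[-0.2,0.25,3.1,0,0,0,180],[-0.2,0.25,3.1,0,0,0,180]]'
python3 -m jog '[[0,0,0.05,0,0,0,180],[0,0,0.1,0,0,0,180],[0,0,0.15,0,0,0,180],[0,0,0.2,0,0,0,180],[0,0,0.2,0,0,0,180]]'
```

```text
t: 14.23
tool_pos: [0.4619, -0.0126, 0.0956]
tool_rot: [-0.002, -3.136, -0.001]
contact_force: [-1.3, -0.5, -1.1]
opening: 0.0405
t: 14.65
tool_pos: [0.462, -0.0126, 0.0937]
tool_rot: [-0.001, -3.137, -0.001]
contact_force: [-0.5, 0.2, -2.0]
opening: 0.0403
```

```bash
python3 -m jog '[[0,0,0.05,0,0,0,180],[0,0,0.1,0,0,0,180],[0,0,0.15,0,0,0,180],[0,0,0.2,0,0,0,180],[0,0,0.2,0,0,0,180]]'
```

```text
t: 15.07
tool_pos: [0.4621, -0.0126, 0.0919]
tool_rot: [-0.002, -3.137, -0.001]
contact_force: [-1.2, -0.5, 0.4]
opening: 0.0407
```

```bash
python3 -m jog '[[0,0,0.05,0,0,0,180],[0,0,0.05,0,0,0,180]]'
python3 -m jog '[[0,0,0,0,0,0,150],[0,0,0,0,0,0,120],[0,0,0,0,0,0,60],[0,0,-0.1,0,0,0,0],[0,0,-0.1,0,0,0,0],[0,0,-1,0,0,0,0],[0,0,-4,0,0,0,0],[0,0,-8,0,0,0,0]]'
python3 -m jog '[[-3,-1,0,0,0,0,0],[-7,-2,0,0,0,0,0],[-11,-3,0,0,0,0,0],[-14,-5,0,0,0,0,0],[-14,-6,0,0,0,0,0],[-14,-6,0,0,0,0,0]]'
python3 -c "
from h import *
to(.6145,-.0895,.023);snap('w7')
c=load('w7');print(proj('',[.462,-.0126,.116],c),proj('',[.6145,-.0895,.011],c),proj('',[.6145,-.0895,.035],c))"
```

```text
t: 15.23
tool_pos: [0.4622, -0.0126, 0.0919]
tool_rot: [-0.001, -3.137, -0.001]
contact_force: [-1.8, 1.1, 3.8]
opening: 0.0406
t: 15.9
tool_pos: [0.46, -0.0122, 0.1696]
tool_rot: [-0.001, -3.129, -0.003]
contact_force: [0.6, -0.8, -0.2]
opening: 0.0853
t: 16.4
tool_pos: [0.6009, -0.0741, 0.1676]
tool_rot: [-0.004, -3.128, -0.002]
contact_force: [-1.0, 0.3, -0.6]
opening: 0.0855
t 16.40 pos [ 0.6009 -0.0741  0.1676] open 0.0855 F [-1.   0.3 -0.6]
shift cm [-1.56 -1.56 14.44] turn [ 0.002 -0.013 -0.003]
[411.77363713 -28.95943359] [268.58235664 215.22336504] [267.24103317 222.99347096]
```

View pics/w7.png

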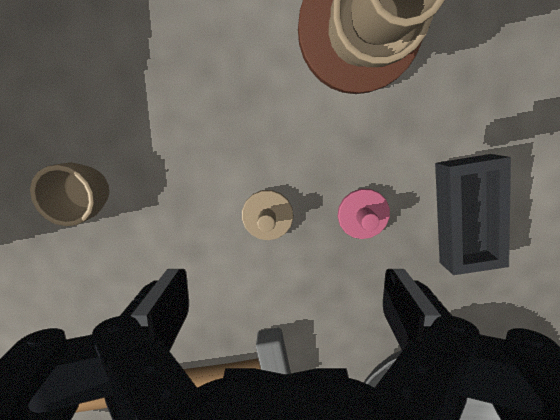

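Crucible stands in the dish (mouth at (405,0), upright). The pale cover shows its disc at (267,215) and knob top at (266,222.5), within 1–2 px of prediction; the pink one at (364,214) is to be left alone.

```bash
python3 -m jog '[[-0.5,-0.8,2,0,-0.012,0,60],[-1,-1.6,4,0,-0.012,0,120],[-1.4,-1.65,6,0,-0.012,0,140],[-1.5,-1.65,8,0,-0.012,0,140],[-1.5,-1.65,9,0,-0.012,0,140],[-1.5,-1.65,9.5,0,-0.012,0,140],[-1.5,-1.65,9.5,0,-0.012,0,140]]' 25
python3 -c "
from h import *
to(.6145,-.0905,.023)"
```

```text
t: 17.03
tool_pos: [0.6123, -0.0884, 0.0717]
tool_rot: [-0.003, -3.138, -0.005]
contact_force: [-0.5, 0.2, 0.6]
opening: 0.0382
t 17.03 pos [ 0.6123 -0.0884  0.0717] open 0.0382 F [-0.5  0.2  0.6]
shift cm [-0.24 -0.22  4.86] turn [ 0.003 -0.004 -0.002]
```

```bash
python3 -m jog '[[-0.25,-0.22,1,0,0,0,140],[-0.25,-0.22,2.5,0,0,0,140],[-0.25,-0.22,3.8,0,0,0,140],[-0.25,-0.22,4.4,0,0,0,140],[-0.25,-0.22,4.7,0,0,0,140],[-0.25,-0.22,4.75,0,0,0,140],[-0.25,-0.22,4.75,0,0,0,140]]'
python3 -m jog '[[0,0,0,0,0,0,170],[0,0,0,0,0,0,200],[0,0,0,0,0,0,230],[0,0,0,0,0,0,240],[0,0,0,0,0,0,240],[0,0,0,0,0,0,240],[0,0,0,0,0,0,240]]' 25
```

```text
t: 17.62
tool_pos: [0.6149, -0.0906, 0.0244]
tool_rot: [-0.003, -3.138, -0.005]
contact_force: [-0.2, -0.8, -0.7]
opening: 0.0387
t: 18.2
tool_pos: [0.6156, -0.0908, 0.0254]
tool_rot: [-0.003, -3.14, -0.004]
contact_force: [-0.5, -0.7, 5.3]
opening: 0.0147
```

```bash
python3 -m jog '[[0,0,-1,0,0,0,240],[0,0,-4,0,0,0,240],[0,0,-8,0,0,0,240],[0,1,-12,0,0,0,240],[2,3,-16,0,0,0,240],[5,6,-18,0,0,0,240],[7,7.8,-18.5,0,0,0,240],[7,7.8,-18.5,0,0,0,240]]'
python3 -m jog '[[0,0,0,0,0,0,240],[0,0,0,0,0,0,240]]'
python3 -c "
from h import *
to(.462,-.0126,.1364);snap('w8');c=load('w8')
print(proj('',[.462,-.0126,.116],c))"
```

```text
t: 18.87
tool_pos: [0.5439, -0.0098, 0.2142]
tool_rot: [-0.002, 3.14, 0.006]
contact_force: [0.9, 1.0, -0.8]
opening: 0.015
t: 19.03
tool_pos: [0.5436, -0.0093, 0.2146]
tool_rot: [-0.003, 3.139, 0.006]
contact_force: [1.2, -0.3, -0.6]
opening: 0.0145
t 19.03 pos [ 0.5436 -0.0093  0.2146] open 0.0145 F [ 1.2 -0.3 -0.6]
shift cm [ 8.17 -0.34  7.8 ] turn [0.004 0.002 0.002]
[280.48284898  99.12285665]
```

View pics/w8.png

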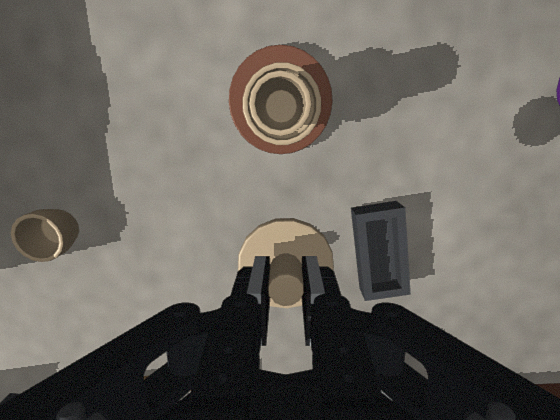

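Crucible rim centre about (280.5,103), cover disc centre about (285.5,264) and level.

```bash
python3 -c "
from h import *
c=load('w8')
print(ray('',280.5,103,.116,c),ray('',285.5,264.5,.2,c),ray('',286,282,.224,c))"
```

```text
[ 0.46443793 -0.01259505] [ 0.54214018 -0.00950699] [ 0.53878404 -0.00940845]
```

```bash
python3 -m jog '[[4,-0.3,0,0,0,0,240],[7.9,-0.32,0.5,0,0,0,240],[7.9,-0.32,2,0,0,0,240],[7.9,-0.32,4,0,0,0,240],[7.9,-0.32,5.5,0,0,0,240],[7.9,-0.32,5.8,0,0,0,240],[7.9,-0.32,5.8,0,0,0,240]]'
python3 -c "
from h import *
to(.4646,-.0126,.1364)"
```

```text
t: 19.67
tool_pos: [0.464, -0.0133, 0.1539]
tool_rot: [0.001, -3.139, -0.007]
contact_force: [-0.1, 0.5, -1.0]
opening: 0.0148
t 19.67 pos [ 0.464  -0.0133  0.1539] open 0.0148 F [-0.1  0.5 -1. ]
shift cm [-0.07  0.06  1.75] turn [ 0.004 -0.003  0.   ]
```

```bash
python3 -m jog '[[-0.05,0.06,0.3,0,0,0,240],[-0.05,0.06,0.6,0,0,0,240],[-0.05,0.06,0.9,0,0,0,240],[-0.05,0.06,1.2,0,0,0,240],[-0.05,0.06,1.4,0,0,0,240],[-0.05,0.06,1.5,0,0,0,240],[-0.05,0.06,1.55,0,0,0,240],[-0.05,0.06,1.55,0,0,0,240]]'
python3 -m jog '[[0,0,0.05,0,0,0,240],[0,0,0.1,0,0,0,240],[0,0,0.15,0,0,0,240],[0,0,0.2,0,0,0,240],[0,0,0.2,0,0,0,240]]'
```

```text
t: 20.33
tool_pos: [0.4644, -0.0126, 0.1384]
tool_rot: [0.001, -3.139, -0.007]
contact_force: [0.6, 0.6, -0.5]
opening: 0.0146
t: 20.75
tool_pos: [0.4645, -0.0126, 0.1364]
tool_rot: [0.001, -3.139, -0.007]
contact_force: [-0.1, -0.5, -0.8]
opening: 0.015
```

```bash
python3 -m jog '[[0,0,0.05,0,0,0,240],[0,0,0.1,0,0,0,240],[0,0,0.1,0,0,0,240]]'; python3 -c "
from h import *
c=calibration('scene');im=snap('s2','scene');p=proj('',[.462,-.0126,.08],c);print(p)
u,v=p.astype(int);cv2.imwrite('pics/s2c.png',cv2.resize(im[v-70:v+80,u-100:u+100,::-1],None,fx=3.5,fy=3.5,interpolation=cv2.INTER_CUBIC))"
```

```text
t: 21.0
tool_pos: [0.465, -0.0126, 0.1364]
tool_rot: [0.001, -3.14, -0.007]
contact_force: [-0.2, 0.1, 4.3]
opening: 0.0148
[278.11783705 185.39699903]
```

View pics/s2c.png

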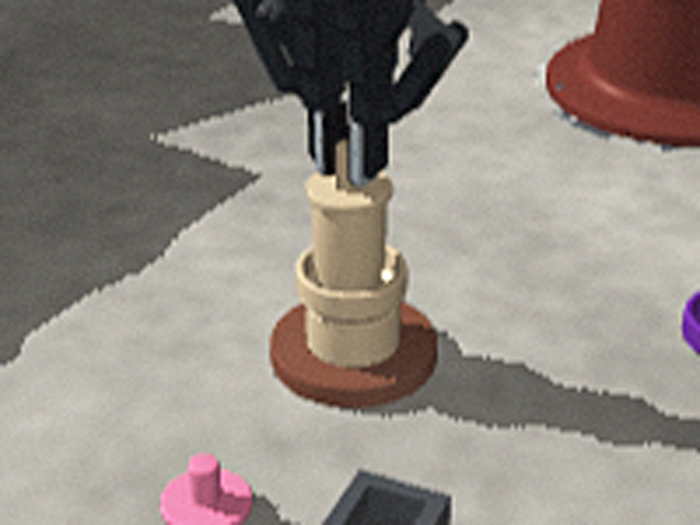

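The cover's disc lies flat on the crucible rim and the stack is straight; contact came at TCP z 0.1364, exactly the seated height. Release and rise.

```bash
python3 -m jog '[[0,0,0,0,0,0,225],[0,0,0,0,0,0,210],[0,0,0,0,0,0,180],[0,0,0,0,0,0,140],[0,0,0,0,0,0,100],[0,0,-0.5,0,0,0,100],[0,0,-3,0,0,0,100],[0,0,-7,0,0,0,100]]'
python3 -m jog '[[-4,0,-1,0,0,0,100],[-8,0,-1,0,0,0,100],[-8,0,-1,0,0,0,100],[-8,0,-1,0,0,0,100]]'
python3 -c "
from h import *
to(.465,-.0126,.2);w=snap('w9');im=snap('s3','scene')
a=cv2.resize(im[110:300,130:440],None,fx=2,fy=2)
b=w[:,60:]
h=np.zeros((600,800,3),np.uint8); h[:380,:620]=a[:380]; s=cv2.resize(w[0:220,140:420],None,fx=1,fy=1); h[380:600,:280]=s
cv2.imwrite('pics/fin.png',h[:,:,::-1]);c=load('w9');print(proj('',[.463,-.0126,.146],c))"
```

```text
t: 21.72
tool_pos: [0.4621, -0.0124, 0.2024]
tool_rot: [0.001, -3.13, -0.01]
contact_force: [0.7, 0.6, -0.2]
opening: 0.0517
t: 22.05
tool_pos: [0.5429, -0.0124, 0.2105]
tool_rot: [0.001, -3.127, -0.01]
contact_force: [-0.8, 0.6, -0.2]
opening: 0.0523
t 22.05 pos [ 0.5429 -0.0124  0.2105] open 0.0523 F [-0.8  0.6 -0.2]
shift cm [ 7.78 -0.02  1.16] turn [ 0.007 -0.014  0.001]
[284.80460398 101.33869021]
```

View pics/fin.png

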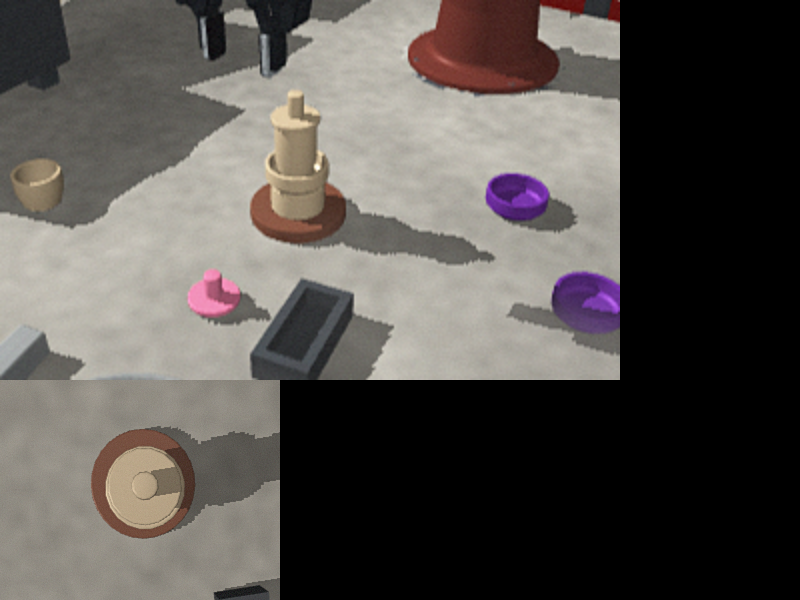

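The stack is upright with the cover flat. From above, the hearth centre is (143.5,484) and the knob (145,486) in the lower picture. The cup and mould look unmoved, and the gripper is clear. Handing in.

```bash
python3 -c "
from station import *
print(finish_job())"
```

```text
the job is handed in; nothing more can be done
None
```

I built the stack on the hearth in order (pedestal, dish, tall crucible, cover) and handed the job in at about 22 s on the robot's clock. Each piece was lowered until the wrist force showed contact before I opened the fingers.

**Final pictures:** the stack stands upright with the cover's disc flat on the crucible rim. The gripper is clear of everything, and the cup, mould and coloured look-alikes look to be where they were. I judged the cup and mould by eye and did not measure them again.

**Offsets:** the pedestal measured about 4 mm off the hearth centre in x. The dish, crucible and cover each measured within about 3 mm of the piece below. All are inside the limits.

**Contact heights:** the dish, crucible and cover touched down within about 1 mm of the expected height.

**Disagreements:** the two fixed cameras differed by up to about 6 to 8 mm on some positions, most of all the hearth and one purple dish. I settled the positions I used with wrist-camera close-ups instead. No check failed.

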